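# File a jig blank under the sprung arm and shut the tray

## Task

Put the loose thin pine blank away with the others: slide it in under the sprung steel arm so that it lies flat on top of the pile of two in the pulled-out tray, squarely in line with the pile, its end right up against the wooden end stop, and the arm presses on it. Only then, with the blank released, push the tray fully shut into its plywood rack. Keep the two blanks already there in place, and do not shift the other things on the bench.

Things in the scene. Friction and masses are not known exactly. Their poses are not given: they have to be found in the camera images.
- rack: Open-fronted plywood rack, 130 deep (x) x 166 wide (y) x 82 high, fixed on the bench; walls, floor and top 6 thick. Origin under its centre; its open front looks to its own -x (towards the robot), and the front rims lie at x = -65. It stands at a different place and yaw each time.
- tray (a joint): Wooden tray's slide along the rack's +x, m: 0 = right out, 0.115 = fully shut (hard stop, front plate level with the rack's rims). Starts at 0, about 2 N friction, stays where left. Tray 120 deep (x) x 150 wide (y) mm, floor top 16 above the bench, side rims 22, front plate 24. The pile lies on a bed 40 wide, so the blanks' long sides are free for fingers, down to 10 below point seat.
- seat (a point): On the tray: middle of the top of the two-blank pile, 38 above the bench. A third blank is home with its origin here and its long axis along this y. Axes as the rack's (x into the rack, y to the left). Pile 50 (x) x 100 (y); wooden end stop's face at y = -50, its top at z = +10; the end y = +50 is open, 17 short of the tray's edge. Tray front plate at x = -45; rack rims at x = +70 when right out.
- hold_arm (a joint): Sprung steel arm, 24 wide (x), 3 thick, pin along x at y = -62, z = +18 (seat frame); its bend presses on the pile at y = -6, then a lip rises 25 degrees to y = +22. Rad: 0 = on two blanks, grows as lifted (0.08 on three); sprung down, 2.5 to 3 N at the bend, so it falls back. A blank slid level in -y, its underside 0 to 3 above the pile, meets the lip and lifts the arm itself (3 to 12 N).
- lip_tip (a point): Underside of the free end of the arm's lip; with the arm resting on two blanks it lies at about (0, +22, +12) mm in the seat frame, so there is 12 between lip and pile there.
- tray_front (a point): Centre of the front face of the tray's steel finger pull (60 long in y, 9 high, standing 9 out from the front plate), 16.5 above the bench: push here in the rack's +x. When the tray is shut it stands 9 in front of the rack's front rims.
- blank: The loose thin pine blank, 50 (x) x 100 (y) x 5 (z), 35 g, lying flat on the bench right of the tray. Origin in the middle of its underside. Either end and either face may go in.
- pile_1: Lower blank of the pile in the tray, same size, loose. Origin in the middle of its underside.
- pile_2: Upper blank of the pile in the tray, same size, loose. Origin in the middle of its underside.
- offcut: Bystander: dark wood offcut, 45 (x) x 90 (y) x 30 high, loose on the bench on the right. Origin in the middle of its underside. It and the blank may swap places.
- screwdriver: Bystander: screwdriver, 220 long in its y, 29 high, lying near the front edge. Origin under its centre.
- tape_roll: Bystander: roll of tape, 96 across, 25 high, lying at the back on the right. Origin under its centre.

How it is judged (in metres and radians):
On the way:
1. the blank lies home on the pile under the arm, let go, with the tray still open (x of blank in the frame of seat between -0.008 and 0.008 m and y of blank in the frame of seat between -0.006 and 0.006 m and z of blank in the frame of seat between -0.003 and 0.003 m and angle between the y axis of blank and the y axis of seat, either way round below 0.12 rad and value of joint hold_arm between 0.055 and 0.13 rad and value of joint tray below 0.06 m and contact force between blank and the fingers below 0.1 N), for 0.2 s.
At the end, for the whole second after the job is handed in: The tray is shut to within 6 mm; the blank lies flat on the pile of two under the arm (arm lifted by its thickness), within 6 mm of home along the pile and 8 mm across it, in line within 7 degrees; the two pile blanks are within 10 mm of their places; all at rest (x of blank in the frame of seat between -0.008 and 0.008 m and y of blank in the frame of seat between -0.006 and 0.006 m and z of blank in the frame of seat between -0.003 and 0.003 m and angle between the y axis of blank and the y axis of seat, either way round below 0.12 rad and value of joint hold_arm between 0.055 and 0.13 rad and x of pile_1 in the frame of seat between -0.01 and 0.01 m and y of pile_1 in the frame of seat between -0.01 and 0.01 m and z of pile_1 in the frame of seat between -0.013 and -0.007 m and x of pile_2 in the frame of seat between -0.01 and 0.01 m and y of pile_2 in the frame of seat between -0.01 and 0.01 m and z of pile_2 in the frame of seat between -0.008 and -0.002 m and value of joint tray above 0.109 m and velocity of joint tray below 0.01 m/s and linear speed of blank below 0.02 m/s); the robot touches nothing.
It fails at once if the offcut shifted by more than 30 mm (distance of offcut from where it was at the start of the episode above 0.03 m).
It fails at once if the screwdriver shifted by more than 30 mm (distance of screwdriver from where it was at the start of the episode above 0.03 m).
It fails at once if the roll of tape shifted by more than 30 mm (distance of tape_roll from where it was at the start of the episode above 0.03 m).
It fails at once if the tray was pushed well in before the blank was under the arm (value of joint tray above 0.075 m and value of joint hold_arm below 0.04 rad).
It also fails if it takes over 59 s, if anything falls off the work surface, if the arm or the gripper's body presses on something with over 40 N, if the wrist force passes 120 N, or if a joint passes its speed limit or range.

## Robot

A 6-joint arm with a two-finger parallel gripper is mounted at the origin on a cart in front of the work surface, level with it; the furniture and walls round the work are solid. World frame = base frame: x ahead of the robot, y to its left, z up, the work surface at z = 0. Lengths are in m, angles in degrees, forces in N, time in s.
With the tool pointing down it reaches from about 0.3 to 0.775 m from the base axis. Payload 14.6 kg.
Tool frame: the origin (TCP) lies between the finger pads; the fingertips stand 19 mm ahead of it and the grasp point (between the pads) is the TCP; z points along the fingers, y is the direction in which the jaws open and shut (so a half turn about z gives the same grasp; the last joint's range is limited). The gripper opens to 94 mm and grips with 3 to 60 N. Pads are 16 mm wide; open, the fingers measure 119 mm over their backs; the gripper's body (75 mm by 177 mm) begins 78 mm behind the grasp point.
Start: joints at [68.606, 17.183, 87.147, -0, 75.671, -3.816], TCP at [0.166, 0.524, 0.224] pointing down, gripper open.
Joint ranges: [-173.82, 173.82], [-45.26, 126.66], [13.44, 144.39], [-59.66, 239.66], [0, 175.72], [-146.38, 146.38]. Speed limits (degrees/s): [127.2, 127.2, 147.25, 180, 180, 180].

## Interface

Orientations are given as a 3x3 rotation matrix whose columns are the frame's x, y, z axes.
In Python, from cell import env, cams, sign_off gives the robot as it stands.
- The arm moves only by the tool servo_tool, never from a script. Its argument "series" is a list that holds one entry, the list of rows, each a list of 6 numbers: the shift along the tool's x, y, z in m, then the turn, a rotation vector about the tool's x, y, z in degrees. A call has 1 to 10 rows; each row is the pose to reach, as a shift and turn from the pose measured when the call began, along the tool's axes at that moment; what a row does not reach only later rows make up. A row lasts 1/10 s, in which the tool goes at most 50 mm and 8.59 degrees, less where a joint would pass 70% of its speed; a pose out of reach is approached as far as the arm can. A call with a gripper value outside its range is refused whole. "jaw" is the closure, from 0 (fully open) to 1 (shut), set as the call begins (left out, the last holds). The fingers move at their own pace and stop on an object; "squeeze" is the grip in N (left out, the last holds). Time passes only in rows, so rows that repeat a pose let the fingers close. It gives the time, the measured TCP pose, the force and the opening at its end, in the units of the state.
- env.sense(): the state, without advancing time (a new reading comes with each control period).
- cams.camera(name): name is "side" or "top"; returns (picture, depth): 400x640x3 uint8, red, green, blue; 400x640 float32, m along the optical axis (not along the pixel's ray), 0 where there is no reading.
- cams.get_calibration(name): a dict with "K" (3x3 intrinsics, pixels), "position" and "orientation" of the camera in the world. Camera axes: x right, y down, z forward; pixel columns grow to the right and rows downward; lengths in m; the calibration is good to about 2 mm. A picture is of the moment at which its call begins. get_calibration takes no time and is no camera call.
- sign_off(): hands the job in, once; it reports no verdict.
The state is a dict: "time": time; "joint_positions": joint angles; "qd": joint speeds; "joint_efforts": joint torques, N m; "ee_pos": TCP position; "eef_rot": TCP orientation; "contact_force": force on the tool from outside, world axes, zero at the start; "wrist_torque": the same for the moment, N m; "width": finger opening in m.
Only numpy, scipy, OpenCV 4.12 (cv2) and the standard library are available. Lean on these libraries where they do the work, as an engineer would, in place of code of your own. Each camera call takes 0.05 s, during which the arm holds its last target.

## Working session

There is one attempt and no reset: what is moved stays moved. The work goes in short steps, Python scripts to look and compute and a tool call to move; the robot and the scene stay as the last step left them, time stands still between calls to the robot, and variables do not carry over. Pictures are saved under pics/ and viewed, and the job is handed in when it is done.

Besides the shell and the picture viewer there is one more tool, called after "Call:" as name(argument=value, ...) on one line, values as JSON. servo_tool: Moves the arm, as the interface text tells. Its arguments: {"type":"object","properties":{"series":{"type":"array","items":{"type":"array","items":{"type":"array","items":{"type":"number"}}}},"jaw":{"type":"number"},"squeeze":{"type":"number"}},"required":["series"]}

```bash
ls; mkdir -p pics; cat > h.py <<'E'
import numpy as np, cv2, json
from cell import env, cams, sign_off
def grab(n,tag):
    p,d=cams.camera(n); cv2.imwrite(f'pics/{tag}.png',p[:,:,::-1]); np.save(f'pics/{tag}_d.npy',d); np.save(f'pics/{tag}_p.npy',p); return p,d
def cal(n):
    c=cams.get_calibration(n); return np.array(c['K']),np.array(c['position']),np.array(c['orientation'])
def ray(n,u,v):
    K,p,R=cal(n); return p,R@np.linalg.inv(K)@np.array([u,v,1.])
def plane(n,u,v,z):
    p,d=ray(n,u,v); return p+d*(z-p[2])/d[2]
def dpt(n,u,v,D):
    p,d=ray(n,u,v); return p+d*D[int(v),int(u)]
def cloud(n,D):
    K,p,R=cal(n); v,u=np.mgrid[0:400,0:640]
    q=np.stack([u,v,np.ones_like(u)],-1)@np.linalg.inv(K).T
    return p+(q*D[...,None])@R.T
def proj(n,X):
    K,p,R=cal(n); c=R.T@(np.array(X)-p); q=K@c; return q[:2]/q[2]
E
python3 - <<'E'
from h import *
for n in('side','top'):
    grab(n,n+'0'); print(n,cams.get_calibration(n))
s=env.sense(); print(s)
E
```

```text
pics
side {'K': array([[408.1432348 ,   0.        , 322.80594528],
       [  0.        , 408.1432348 , 201.67273418],
       [  0.        ,   0.        ,   1.        ]]), 'position': array([0.52990723, 0.66072496, 0.5591233 ]), 'orientation': array([[-0.99956687, -0.0244594 ,  0.01636515],
       [-0.02748237,  0.57690821, -0.81634652],
       [ 0.01052616, -0.81644268, -0.57733053]])}
top {'K': array([[412.9086213 ,   0.        , 324.989377  ],
       [  0.        , 412.9086213 , 199.05547453],
       [  0.        ,   0.        ,   1.        ]]), 'position': array([ 0.4635697 , -0.06378596,  1.09755668]), 'orientation': array([[ 0.0208384 , -0.99622167,  0.08430982],
       [-0.99976301, -0.02023242,  0.00803566],
       [-0.0062995 , -0.08445729, -0.99640719]])}
{'time': 0.1, 'joint_positions': array([ 6.86061691e+01,  1.72119593e+01,  8.71757634e+01,  2.80684757e-04,
        7.56704382e+01, -3.81543368e+00]), 'qd': array([ 0.05274442, -0.09893285, -0.09650756,  0.01803517,  0.01323096,
       -0.06121985]), 'joint_efforts': array([ 1.57398008e-03, -5.32646763e+01, -3.53281188e+01,  7.09330570e-02,
        2.35647865e-02, -9.24265191e-05]), 'ee_pos': array([0.16602641, 0.52412244, 0.22395494]), 'eef_rot': array([[-9.53304225e-01,  3.02011447e-01, -3.74703902e-04],
       [ 3.02011671e-01,  9.53303761e-01, -9.43422817e-04],
       [ 7.22821488e-05, -1.01253391e-03, -9.99999485e-01]]), 'contact_force': array([-0.76705324,  0.9178779 ,  0.87869993]), 'wrist_torque': array([-0.03599163,  0.02338328, -0.03801572]), 'width': 0.09404916800892793}
```

View pics/side0.png

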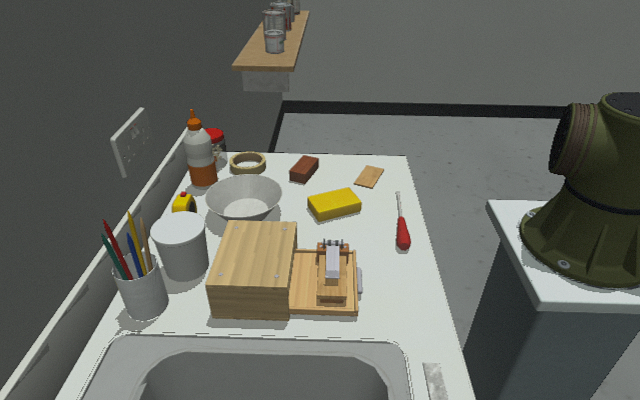

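View pics/top0.png

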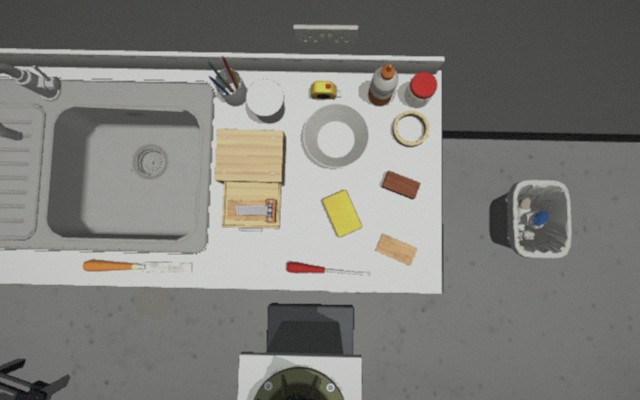

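```bash
python3 - <<'E'
from h import *
a=cv2.imread('pics/side0.png')[215:325,200:375]; cv2.imwrite('pics/side0z.png',cv2.resize(a,None,fx=4.5,fy=4.5,interpolation=cv2.INTER_CUBIC))
a=cv2.imread('pics/top0.png')[120:240,205:295]; b=cv2.imread('pics/top0.png')[160:280,360:450]
cv2.imwrite('pics/top0z.png',cv2.resize(np.hstack([a,b]),None,fx=4.4,fy=4.4,interpolation=cv2.INTER_CUBIC))
D=np.load('pics/top0_d.npy');C=cloud('top',D)
for v in range(130,236,6): print(v,' '.join('%3d'%(1000*C[v,u,2]) for u in range(212,292,4)))
print('bench',C[260,300],C[225,380], 'blank',C[250,396])
D=np.load('pics/side0_d.npy');C=cloud('side',D)
print('side bench',C[300,400],C[160,350],'arm')
for v in range(235,315,4): print(v,' '.join('%3d'%(1000*C[v,u,2]) for u in range(284,368,4)))
E
```

```text
130   1   0  80  81  81  83  81  81  79  80  81  78   0   0  -2   0   1   0   0   2
136   4  -3  77  81  77  81  80  84  78  81  85  81  79  81  84  79  78  82  41  -2
142  -2  82  81  81  79  80  86  81  81  82  81  83  78  84  84  83  79  84  37   0
148   1  80  81  85  80  80  82  76  81  80  81  79  80  80  78  81  79  80  30   2
154   1  81  81  81  83  78  79  83  83  81  84  81  83  83  79  80  79  79  25  -2
160   1  83  81  83  80  80  79  83  83  79  85  80  82  80  84  81  83  80  17   0
166  -1  80  79  79  79  80  83  82  81  82  78  81  81  81  80  81  82  81  11   0
172  -2  81  81  81  81  83  83  82  78  85  80  84  82  83  81  82  79  82   8  -2
178  -3  84  82  79  79  77  82  80  80  82  81  79  79  81  83  82  84  82   1   0
184  -1   0  -1  24  13  18  16  14  15  16  14  15  14  17  18  16  15  37   0   0
190   0   0   0  18  14  14  14  17  12  16  15  15  12  11  18  16  16  16  -3   2
196   0  -1   1  18  14  15  14  17  15  19  15  18  17  15  16  17  15  11  -2  -4
202   0   0   0  18  37  36  35  37  37  37  38  36  37 1097  44  44  13   0   3  -1
208   6
[... 1687 characters left out ...]
  82   5  15  17  15  16  15  15  17  39  37  38  39  38  39  39  14  16  23  22  -1
287  82   7  16  16  15  16  17  16  17  37  38  39  38  37  38  39  16  17  25  20   0
291  73   8  15  15  15  16  15  15  19  37  37  38  39  36  38  37  16  15  24  20   0
295  62  16  16  17  14  16  14  16  17  38  36  38  37  35  37  39  16  17  25   0   0
299  53  16  16  16  17  16  16  16  16  25  26  26  28  28  31  30  15  16  24   0   0
303  44  38  14  17  17  17  15  17  16  15  16  15  16  15  16  18  16  16  24   0   0
307  34  33  20  21  20  22  22  17  15  18  17  16  16  16  16  16  14  16  25   0   0
311  23  27  15  14  17  15  16  17  17  17  18  17  17  19  20  20  20  22  22   0   1
```

View pics/side0z.png

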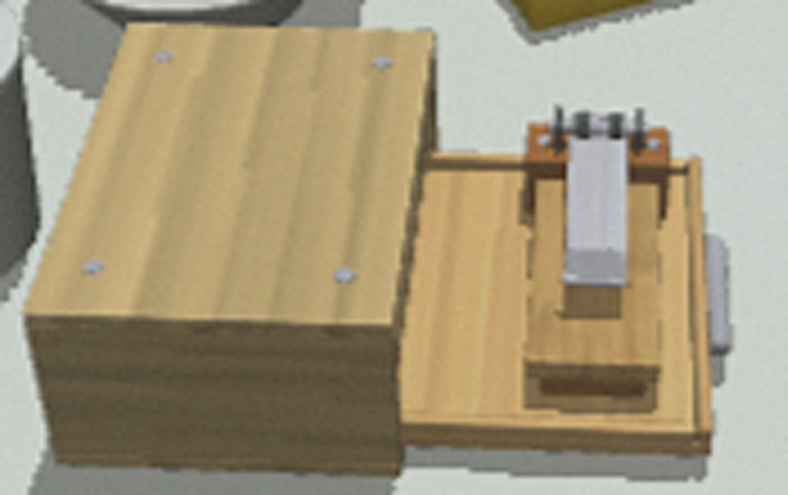

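View pics/top0z.png

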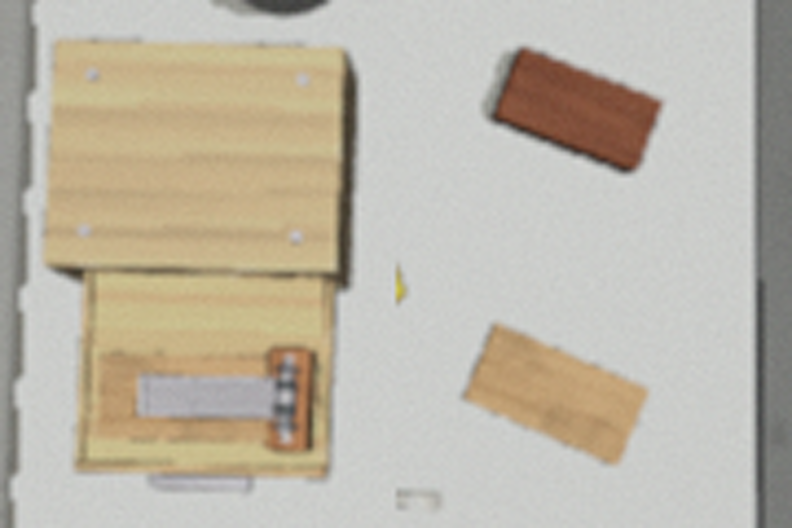

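```bash
cat >> h.py <<'E'
def rect(P):
    (c,(w,h),a)=cv2.minAreaRect((P*1000).astype(np.float32)); return np.round(c,1),round(w,1),round(h,1),round(a,2)
def trim(m): # clean mask
    return cv2.morphologyEx(m.astype(np.uint8),cv2.MORPH_OPEN,np.ones((3,3)))>0
E
python3 - <<'E'
from h import *
for n in('top','side'):
    C=cloud(n,np.load(f'pics/{n}0_d.npy'));p=np.load(f'pics/{n}0_p.npy').astype(int)
    X=C[...,0];Y=C[...,1];Z=C[...,2]
    hsv=cv2.cvtColor(p.astype(np.uint8),cv2.COLOR_RGB2HSV)
    ring=trim((Z>.07)&(Z<.09)&(X>.48)&(X<.70)&(Y>.01)&(Y<.25)&(hsv[...,1]>60))
    def planerect(m,z):
        cs,_=cv2.findContours(m.astype(np.uint8),cv2.RETR_EXTERNAL,cv2.CHAIN_APPROX_NONE); c=max(cs,key=cv2.contourArea)[:,0]
        return rect(np.array([plane(n,u,v,z)[:2] for u,v in c])),len(c)
    print(n,'rack',planerect(ring,.082))
    pile=trim((abs(Z-.038)<.006)&(X>.40)&(X<.58)&(Y>.01)&(Y<.25)&(hsv[...,1]>60)); print('pile',planerect(pile,.038))
    bl=trim((Y<-.15)&(Y>-.33)&(X>.36)&(X<.50)&(hsv[...,1]>60)&(hsv[...,0]<25)); print('blank',planerect(bl,.005))
    st=trim((Z>.041)&(Z<.075)&(X>.40)&(X<.52)&(Y>.01)&(Y<.25)); print('arm/stop',planerect(st,.05))
    tr=(abs(Z-.016)<.012)&(X>.40)&(X<.51)&(Y>.01)&(Y<.25)&(hsv[...,1]>60); tr=trim(tr); print('tray',planerect(tr,.022))
    cv2.imwrite(f'pics/m_{n}.png',(ring*60+pile*255+bl*200+st*120).astype(np.uint8))
E
```

```text
top rack ((array([644.8, 136.3]), 163.5, 110.1, 89.55), 212)
pile ((array([519.6, 148.6]), 48.9, 96.0, 1.17), 167)
blank ((array([ 428., -244.]), 98.6, 48.2, 67.49), 104)
arm/stop ((array([504.5, 103.7]), 27.9, 61.4, 1.17), 67)
tray ((array([492.5, 136.8]), 30.4, 146.6, 0.1), 143)
side rack ((array([646.3, 140.9]), 177.0, 108.2, 89.92), 264)
pile ((array([522.6, 143.8]), 111.3, 52.1, 87.8), 176)
blank ((array([ 429.5, -243.4]), 105.7, 50.3, 67.64), 70)
arm/stop ((array([506.1, 105.3]), 26.4, 78.0, 0.29), 80)
tray ((array([492.4, 142. ]), 159.5, 30.6, 87.66), 159)
```

```bash
cat > m.py <<'E'
from h import *
def cont(m):
    cs,_=cv2.findContours(m.astype(np.uint8),cv2.RETR_EXTERNAL,cv2.CHAIN_APPROX_NONE); return max(cs,key=cv2.contourArea)[:,0]
def edges(n,m,z,yaw0):
    """fit lines to the four sides, at mask outer border; returns in frame rotated yaw0"""
    big=cv2.resize(m.astype(np.uint8)*255,None,fx=4,fy=4,interpolation=cv2.INTER_LINEAR)>127
    c=cont(big)/4.0-0.375
    P=np.array([plane(n,u,v,z)[:2] for u,v in c])*1000
    a=np.radians(yaw0);R=np.array([[np.cos(a),-np.sin(a)],[np.sin(a),np.cos(a)]])
    Q=P@R; lo,hi=np.percentile(Q,2,axis=0),np.percentile(Q,98,axis=0); out={}
    ctr=(lo+hi)/2;half=(hi-lo)/2
    for k,nm in((0,'x'),(1,'y')):
        o=1-k
        for s in(-1,1):
            sel=(abs(Q[:,o]-ctr[o])<.8*half[o])&(s*(Q[:,k]-ctr[k])>.8*half[k])
            if sel.sum()<6: continue
            t=Q[sel][:,o]-ctr[o];y=Q[sel][:,k]
            f=np.polyfit(t,y,1); r=y-np.polyval(f,t); g=abs(r)<1.5
            if g.sum()>5:f=np.polyfit(t[g],y[g],1)
            ang=np.degrees(np.arctan(f[0]))*(1 if k else -1)
            out[nm+'+-'[s<0]]=(round(f[1],1),round(yaw0+ang,2))
    xm=(out['x+'][0]+out['x-'][0])/2;ym=(out['y+'][0]+out['y-'][0])/2
    print(n,out,'ctr world',np.round(R@[xm,ym],1),'size',round(out['x+'][0]-out['x-'][0],1),round(out['y+'][0]-out['y-'][0],1))
E
python3 - <<'E'
from m import *
for n in('top','side'):
    C=cloud(n,np.load(f'pics/{n}0_d.npy'));p=np.load(f'pics/{n}0_p.npy')
    X=C[...,0];Y=C[...,1];Z=C[...,2]
    S=cv2.cvtColor(p,cv2.COLOR_RGB2HSV);S,H=S[...,1],S[...,0]
    yw=0
    print('rack');m=trim((Z>.073)&(Z<.09)&(X>.55)&(X<.78)&(Y>.02)&(Y<.26)&(S>50));edges(n,m,.082,0)
    print('pile');m=(abs(Z-.038)<.006)&(X>.44)&(X<.58)&(Y>.06)&(Y<.25)&(S>60);m=cv2.morphologyEx(m.astype(np.uint8),cv2.MORPH_OPEN,np.ones((3,3)));edges(n,m,.038,0)
    print('blank');m=trim((Y<-.15)&(Y>-.33)&(X>.36)&(X<.50)&(S>60)&(H<25));edges(n,m,.005,-22.5)
    print('metal arm');m=trim((Z>.039)&(Z<.075)&(X>.44)&(X<.56)&(Y>.06)&(Y<.22)&(S<50));edges(n,m,.048,0)
    print('plate');m=trim((Z>.010)&(Z<.030)&(X>.44)&(X<.57)&(Y>.02)&(Y<.25)&(S>60));edges(n,m,.022,0)
E
```

```text
rack
top {'x-': (np.float64(590.2), np.float64(-0.4)), 'x+': (np.float64(719.5), np.float64(-0.32)), 'y-': (np.float64(54.7), np.float64(-0.46)), 'y+': (np.float64(218.4), np.float64(-0.03))} ctr world [654.8 136.6] size 129.3 163.7
pileTraceback (most recent call last):
  File "<stdin>", line 8, in <module>
  File "m.py", line 8, in edges
    P=np.array([plane(n,u,v,z)[:2] for u,v in c])*1000
                ~~~~~^^^^^^^^^
  File "h.py", line 10, in plane
    p,d=ray(n,u,v); return p+d*(z-p[2])/d[2]
        ~~~^^^^^^^
  File "h.py", line 8, in ray
    K,p,R=cal(n); return p,R@np.linalg.inv(K)@np.array([u,v,1.])
          ~~~^^^
  File "h.py", line 6, in cal
    c=cams.get_calibration(n); return np.array(c['K']),np.array(c['position']),np.array(c['orientation'])
ValueError: time passes only in moves, steps and waits
```

```bash
python3 - <<'E'
from cell import cams
import pickle
pickle.dump({n:cams.get_calibration(n) for n in('top','side')},open('cal.pkl','wb'))
E
sed -i "s/^    c=cams.get_calibration(n); return/    c=CAL[n]; return/; 1a import pickle,os\nCAL=pickle.load(open('cal.pkl','rb'))" h.py
cat > m1.py <<'E'
from m import *
import sys
def run(tag):
  for n in('top','side'):
    C=cloud(n,np.load(f'pics/{n}{tag}_d.npy'));p=np.load(f'pics/{n}{tag}_p.npy')
    X=C[...,0];Y=C[...,1];Z=C[...,2]
    S=cv2.cvtColor(p,cv2.COLOR_RGB2HSV);S,H=S[...,1],S[...,0]
    def t(nm,m,z,y0):
        print(nm,end=' ')
        try: edges(n,trim(m),z,y0)
        except Exception as e: print(n,'fail',e)
    t('rack',(Z>.073)&(Z<.09)&(X>.55)&(X<.78)&(Y>.02)&(Y<.26)&(S>50),.082,0)
    t('pile',(abs(Z-.038)<.006)&(X>.44)&(X<.56)&(Y>.085)&(Y<.25)&(S>60),.038,0)
    t('blank',(Y<-.15)&(Y>-.33)&(X>.36)&(X<.50)&(S>60)&(H<25),.005,-22.5)
    t('metal',(Z>.039)&(Z<.075)&(X>.44)&(X<.56)&(Y>.06)&(Y<.22)&(S<50),.048,0)
    t('plate',(Z>.010)&(Z<.030)&(X>.44)&(X<.57)&(Y>.02)&(Y<.25)&(S>60),.022,0)
run(sys.argv[1])
E
python3 m1.py 0 | sed 's/np.float64//g'
```

```text
rack top {'x-': ((590.2), (-0.4)), 'x+': ((719.5), (-0.32)), 'y-': ((54.7), (-0.46)), 'y+': ((218.4), (-0.03))} ctr world [654.8 136.6] size 129.3 163.7
pile top {'x-': ((495.7), (-1.5)), 'x+': ((545.0), (1.28)), 'y-': ((103.6), (5.09)), 'y+': ((197.2), (2.09))} ctr world [520.4 150.4] size 49.3 93.6
blank top {'x-': ((465.0), (-22.32)), 'x+': ((512.6), (-22.51)), 'y-': ((-110.7), (-22.83)), 'y+': ((-12.5), (-22.53))} ctr world [ 428. -244.] size 47.6 98.2
metal top fail 'x+'
plate top {'x-': ((477.6), (-0.51)), 'x+': ((568.3), (-0.18)), 'y-': ((68.0), (1.38)), 'y+': ((206.6), (0.18))} ctr world [523.  137.3] size 90.7 138.6
rack side {'x-': ((592.6), (-0.4)), 'x+': ((722.0), (-0.04)), 'y-': ((52.9), (-1.28)), 'y+': ((226.0), (-0.24))} ctr world [657.3 139.4] size 129.4 173.1
pile side {'x-': ((498.6), (-1.12)), 'x+': ((548.0), (-0.23)), 'y-': ((102.2), (36.09)), 'y+': ((199.2), (-1.39))} ctr world [523.3 150.7] size 49.4 97.0
blank side {'x-': ((465.1), (-22.2)), 'x+': ((514.9), (-22.28)), 'y-': ((-112.7), (-22.6)), 'y+': ((-8.4), (-21.02))} ctr world [ 429.5 -243.5] size 49.8 104.3
metal side {'x-': ((534.5), (-39.36)), 'x+': ((488.6), (53.3)), 'y-': ((64.4), (-3.33)), 'y+': ((162.8), (-0.2))} ctr world [511.6 113.6] size -45.9 98.4
plate side {'x-': ((478.1), (-0.3)), 'x+': ((569.1), (-0.04)), 'y-': ((67.0), (-2.36)), 'y+': ((220.4), (1.25))} ctr world [523.6 143.7] size 91.0 153.4
```

```bash
cat > go.py <<'E'
import sys,numpy as np
from scipy.spatial.transform import Rotation as Ro
from cell import env
s=env.sense();p=np.array(s['ee_pos']);R=np.array(s['eef_rot'])
print('t',round(s['time'],2),'pos',np.round(p*1000,1),'yaw_y',round(np.degrees(np.arctan2(R[1,1],R[0,1])),2),'F',np.round(s['contact_force'],1),'w',round(s['width']*1000,1),'q',np.round(s['joint_positions'],1))
for a in sys.argv[1:]:
    x,y,z,yw=map(float,a.split(','));t=np.radians(yw)
    T=np.array([[-np.sin(t),np.cos(t),0],[np.cos(t),np.sin(t),0],[0,0,-1]])
    print(a,'->',np.round(np.r_[R.T@(np.array([x,y,z])/1000-p),Ro.from_matrix(R.T@T).as_rotvec(degrees=True)],4).tolist())
E
python3 go.py 420,120,240,0 428.7,-243.8,120,-22.4
```

```text
t 0.1 pos [166.  524.1 224. ] yaw_y 72.42 F [-0.8  0.9  0.9] w 94.0 q [68.6 17.2 87.2  0.  75.7 -3.8]
420,120,240,0 -> [-0.3642, -0.3086, -0.0158, -0.0527, 0.0331, 72.4215]
428.7,-243.8,120,-22.4 -> [-0.4823, -0.6526, 0.1046, -0.0476, 0.0449, 94.8215]
```

Call:
servo_tool(series=[[[-0.182,-0.154,-0.008,0,0,36],[-0.364,-0.309,-0.016,0,0,72.4],[-0.364,-0.309,-0.016,0,0,72.4],[-0.364,-0.309,-0.016,0,0,72.4],[-0.364,-0.309,-0.016,0,0,72.4],[-0.364,-0.309,-0.016,0,0,72.4],[-0.364,-0.309,-0.016,0,0,72.4],[-0.364,-0.309,-0.016,0,0,72.4],[-0.364,-0.309,-0.016,0,0,72.4],[-0.42,-0.45,0,0,0,80]]], jaw=0.2, squeeze=15)

```text
time: 1.1
ee_pos: [0.4136, 0.0921, 0.2354]
eef_rot: [[0.135, 0.991, 0.001], [0.991, -0.135, -0.001], [-0.001, 0.001, -1.0]]
contact_force: [1.2, -0.3, -0.6]
width: 0.0754
```

```bash
python3 go.py 428.7,-243.8,100,-22.4 428.7,-243.8,50,-22.4
```

```text
t 1.1 pos [413.6  92.1 235.4] yaw_y -7.76 F [ 1.2 -0.3 -0.6] w 75.4 q [ 7.600e+00  2.000e-01  1.052e+02 -1.000e-01  7.460e+01  1.540e+01]
428.7,-243.8,100,-22.4 -> [-0.3307, 0.0603, 0.1357, 0.0434, 0.0364, 14.636]
428.7,-243.8,50,-22.4 -> [-0.3306, 0.0602, 0.1857, 0.0434, 0.0364, 14.636]
```

Call:
servo_tool(series=[[[-0.331,0.06,0.136,0,0,14.6],[-0.331,0.06,0.136,0,0,14.6],[-0.331,0.06,0.136,0,0,14.6],[-0.331,0.06,0.136,0,0,14.6],[-0.331,0.06,0.136,0,0,14.6],[-0.331,0.06,0.136,0,0,14.6],[-0.331,0.06,0.136,0,0,14.6],[-0.331,0.06,0.136,0,0,14.6],[-0.331,0.06,0.136,0,0,14.6],[-0.331,0.06,0.136,0,0,14.6]]])

```text
time: 2.1
ee_pos: [0.4284, -0.2433, 0.0998]
eef_rot: [[0.38, 0.925, 0.0], [0.925, -0.38, -0.0], [-0.0, 0.0, -1.0]]
contact_force: [1.0, -0.4, 0.2]
width: 0.0753
```

```bash
python3 - <<'E'
from h import *
p,d=grab('side','side1')
a=p[130:210,330:420,::-1]; cv2.imwrite('pics/side1z.png',cv2.resize(a,None,fx=6,fy=6,interpolation=cv2.INTER_CUBIC))
E
python3 go.py 428.7,-243.8,21.5,-22.4
```

```text
t 2.15 pos [ 428.6 -243.   100.2] yaw_y -22.31 F [ 0.5 -0.8 -0.6] w 75.2 q [-33.8  18.3 103.7  -0.   57.9 -11.5]
428.7,-243.8,21.5,-22.4 -> [-0.0006, 0.0003, 0.0787, 0.0649, 0.028, 0.0887]
```

View pics/side1z.png

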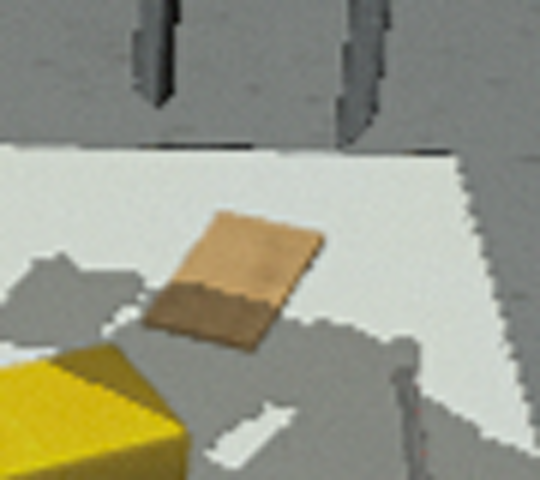

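Call:
servo_tool(series=[[[0,0,0.03,0,0,0.1],[0,0,0.055,0,0,0.1],[0,0,0.07,0,0,0.1],[0,0,0.077,0,0,0.1],[0,0,0.08,0,0,0.1],[0,0,0.08,0,0,0.1]]])

```text
time: 2.75
ee_pos: [0.4291, -0.2428, 0.0208]
eef_rot: [[0.381, 0.925, 0.002], [0.925, -0.381, -0.001], [-0.001, 0.002, -1.0]]
contact_force: [-0.7, 0.2, 0.6]
width: 0.0752
```

Call:
servo_tool(series=[[[0,0,0,0,0,0],[0,0,0,0,0,0],[0,0,0,0,0,0],[0,0,0,0,0,0],[0,0,0,0,0,0],[0,0,0,0,0,0],[0,0,0,0,0,0],[0,0,0,0,0,0]]], jaw=1, squeeze=25)

```text
time: 3.55
ee_pos: [0.4292, -0.2429, 0.0211]
eef_rot: [[0.381, 0.925, 0.002], [0.925, -0.381, -0.002], [-0.001, 0.002, -1.0]]
contact_force: [-1.2, -0.4, 6.1]
width: 0.049
```

```bash
python3 go.py
```

```text
t 3.55 pos [ 429.2 -242.9   21.1] yaw_y -22.37 F [-1.2 -0.4  6.1] w 49.0 q [-33.8  26.  106.   -0.   47.9 -11.4]
```

Call:
servo_tool(series=[[[0,0,-0.01,0,0,0],[0,0,-0.03,0,0,0],[0,0,-0.07,0,0,0],[0,0,-0.11,0,0,0],[0,0,-0.14,0,0,0],[0,0,-0.14,0,0,0],[0,0,-0.14,0,0,0]]])

```text
time: 4.25
ee_pos: [0.4288, -0.2426, 0.1613]
eef_rot: [[0.381, 0.925, 0.003], [0.925, -0.381, -0.002], [-0.001, 0.003, -1.0]]
contact_force: [0.3, 0.1, -0.3]
width: 0.0491
```

```bash
python3 go.py 480,50,160,-8 521.5,235,160,-0.3; python3 - <<'E'
from h import *
p,d=grab('side','side2')
a=p[60:210,300:450,::-1]; cv2.imwrite('pics/side2z.png',cv2.resize(a,None,fx=4,fy=4,interpolation=cv2.INTER_CUBIC))
E
```

```text
t 4.25 pos [ 428.8 -242.6  161.3] yaw_y -22.37 F [ 0.3  0.1 -0.3] w 49.1 q [-33.8  13.5 100.7  -0.   65.6 -11.4]
480,50,160,-8 -> [0.2901, -0.0641, 0.0008, 0.1714, 0.0731, -14.3716]
521.5,235,160,-0.3 -> [0.477, -0.0961, 0.0006, 0.1667, 0.0847, -22.0716]
```

View pics/side2z.png

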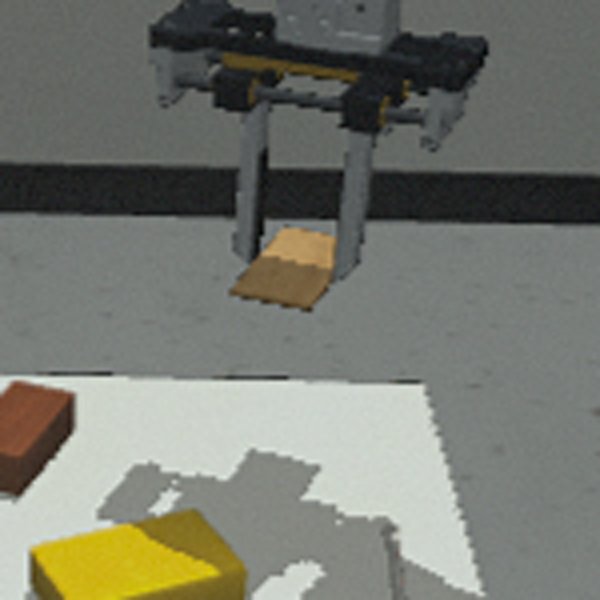

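Call:
servo_tool(series=[[[0.01,-0.002,0,0.1,0.1,-1],[0.035,-0.008,0,0.1,0.1,-2.5],[0.07,-0.016,0,0.1,0.1,-4.5],[0.11,-0.025,0,0.1,0.1,-6.5],[0.15,-0.034,0,0.1,0.1,-8.5],[0.19,-0.043,0,0.1,0.1,-10.5],[0.23,-0.05,0,0.1,0.1,-12.5],[0.27,-0.058,0,0.1,0.1,-14],[0.31,-0.066,0,0.1,0.1,-15.5],[0.35,-0.074,0,0.1,0.1,-17.5]]])

```text
time: 5.3
ee_pos: [0.4926, 0.1116, 0.159]
eef_rot: [[0.083, 0.997, -0.002], [0.997, -0.083, 0.001], [0.001, -0.002, -1.0]]
contact_force: [0.3, -0.6, -0.1]
width: 0.0492
```

```bash
python3 go.py 521.5,235,150,-0.3
```

```text
t 5.3 pos [492.6 111.6 159. ] yaw_y -4.74 F [ 0.3 -0.6 -0.1] w 49.2 q [ 8.6 15.3 98.7  0.1 66.1 13.3]
521.5,235,150,-0.3 -> [0.1253, 0.0186, 0.009, -0.141, -0.0435, -4.4448]
```

Call:
servo_tool(series=[[[0.035,0.006,0.003,-0.1,0,-1.5],[0.07,0.012,0.005,-0.1,0,-3],[0.1,0.016,0.008,-0.1,0,-4],[0.12,0.018,0.009,-0.1,0,-4.4],[0.1253,0.0186,0.009,-0.1,0,-4.4],[0.1253,0.0186,0.009,-0.1,0,-4.4],[0.1253,0.0186,0.009,-0.1,0,-4.4]]])

```text
time: 6.0
ee_pos: [0.5211, 0.2343, 0.1497]
eef_rot: [[0.006, 1.0, -0.001], [1.0, -0.006, 0.0], [0.0, -0.001, -1.0]]
contact_force: [-0.6, -0.2, -0.9]
width: 0.0495
```

```bash
python3 go.py 521.5,235,61.0,-0.3;  python3 - <<'E'
from h import *
p,d=grab('side','side3')
a=p[180:330,250:400,::-1]; cv2.imwrite('pics/side3z.png',cv2.resize(a,None,fx=4,fy=4,interpolation=cv2.INTER_CUBIC))
C=cloud('side',d)
S=cv2.cvtColor(p,cv2.COLOR_RGB2HSV)[...,1]
m=(C[...,2]>.115)&(C[...,2]<.145)&(S>60)&(C[...,1]>.15)&(C[...,1]<.32)&(C[...,0]>.45)&(C[...,0]<.6)
print(m.sum(),C[m].min(0),C[m].max(0),np.median(C[m],0))
from m import edges
edges('side',trim(m),np.median(C[m][:,2]),0)
A=np.c_[C[m][:,:2]-C[m][:,:2].mean(0),np.ones(m.sum())];print(np.degrees(np.linalg.lstsq(A,C[m][:,2],rcond=None)[0][:2]),C[m][:,2].mean())
E
```

```text
t 6.0 pos [521.1 234.3 149.7] yaw_y -0.37 F [-0.6 -0.2 -0.9] w 49.5 q [20.5 23.9 88.4  0.1 67.8 20.9]
521.5,235,61.0,-0.3 -> [0.0007, 0.0005, 0.0887, -0.0855, -0.0245, -0.0681]
1754 [0.4963435  0.17995227 0.1288692 ] [0.55827775 0.28221877 0.14441911] [0.52105413 0.23852145 0.13379923]
side {'x-': (np.float64(496.5), np.float64(-0.55)), 'x+': (np.float64(546.2), np.float64(-0.03)), 'y-': (np.float64(182.0), np.float64(-1.1)), 'y+': (np.float64(284.3), np.float64(-1.58))} ctr world [521.4 233.2] size 49.7 102.3
[-0.11249902 -0.15239195] 0.1337577875597821
```

View pics/side3z.png

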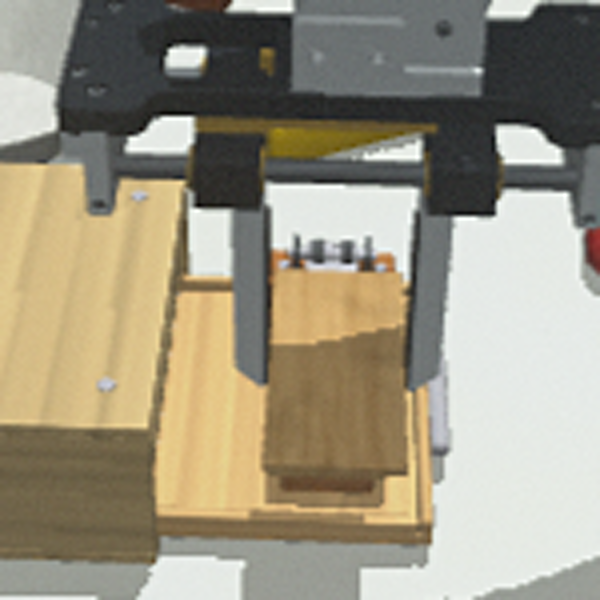

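Call:
servo_tool(series=[[[0.001,0.0012,0.035,0,0,0],[0.001,0.0012,0.06,0,0,0],[0.001,0.0012,0.077,0,0,0],[0.001,0.0012,0.086,0,0,0],[0.001,0.0012,0.0888,0,0,0],[0.001,0.0012,0.0888,0,0,0],[0.001,0.0012,0.0888,0,0,0]]])

```text
time: 6.75
ee_pos: [0.5228, 0.2352, 0.0621]
eef_rot: [[0.007, 1.0, 0.0], [1.0, -0.007, 0.001], [0.001, 0.0, -1.0]]
contact_force: [0.5, 0.6, -1.4]
width: 0.0493
```

```bash
python3 go.py 522.3,200,61.0,-0.3 522.3,150,61,-0.3;  python3 - <<'E'
from h import *
p,d=grab('side','side4')
a=p[200:330,250:400,::-1]; cv2.imwrite('pics/side4z.png',cv2.resize(a,None,fx=4,fy=4,interpolation=cv2.INTER_CUBIC))
C=cloud('side',d)
S=cv2.cvtColor(p,cv2.COLOR_RGB2HSV)[...,1]
m=(C[...,2]>.041)&(C[...,2]<.05)&(S>60)&(C[...,1]>.18)&(C[...,1]<.32)&(C[...,0]>.45)&(C[...,0]<.57)
from m import edges
edges('side',trim(m),.0445,0);print(np.median(C[m],0))
E
```

```text
t 6.75 pos [522.8 235.2  62.1] yaw_y -0.4 F [ 0.5  0.6 -1.4] w 49.3 q [20.5 30.5 91.7  0.1 57.8 20.9]
522.3,200,61.0,-0.3 -> [-0.0352, -0.0003, 0.0011, 0.0146, -0.062, -0.1012]
522.3,150,61,-0.3 -> [-0.0852, 0.0, 0.001, 0.0146, -0.062, -0.1012]
side {'x-': (np.float64(498.7), np.float64(-0.31)), 'x+': (np.float64(547.8), np.float64(0.31)), 'y-': (np.float64(180.7), np.float64(2.14)), 'y+': (np.float64(283.0), np.float64(-0.57))} ctr world [523.2 231.8] size 49.1 102.3
[0.52314526 0.23788524 0.04621175]
```

View pics/side4z.png

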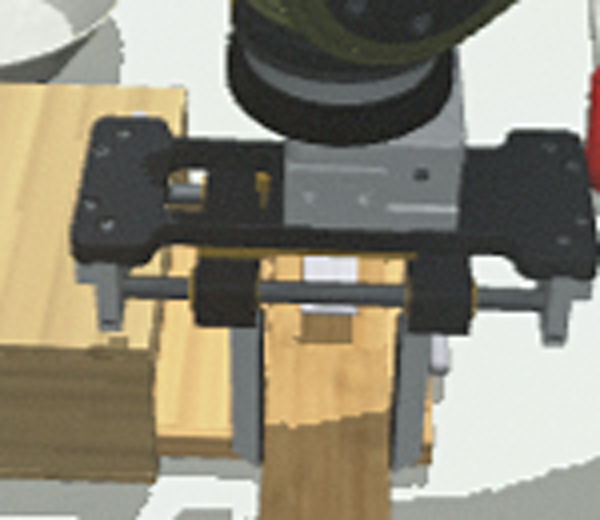

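Call:
servo_tool(series=[[[-0.002,-0.0003,0.0015,0,0,0],[-0.005,-0.0003,0.0015,0,0,0],[-0.009,-0.0003,0.0015,0,0,0],[-0.013,-0.0003,0.0015,0,0,0],[-0.017,-0.0003,0.0015,0,0,0],[-0.02,-0.0003,0.0015,0,0,0],[-0.023,-0.0003,0.0015,0,0,0],[-0.026,-0.0003,0.0015,0,0,0],[-0.028,-0.0003,0.0015,0,0,0],[-0.03,-0.0003,0.0015,0,0,0]]], squeeze=35)

```text
time: 7.8
ee_pos: [0.5223, 0.2051, 0.0605]
eef_rot: [[0.007, 1.0, 0.0], [1.0, -0.007, 0.001], [0.001, 0.0, -1.0]]
contact_force: [0.7, 0.6, -1.1]
width: 0.0488
```

```bash
python3 go.py 522.3,180,60.5,-0.3
```

```text
t 7.8 pos [522.3 205.1  60.5] yaw_y -0.4 F [ 0.7  0.6 -1.1] w 48.8 q [17.7 29.3 93.9  0.1 56.8 18. ]
522.3,180,60.5,-0.3 -> [-0.0251, 0.0002, -0.0, 0.0164, -0.0667, -0.0983]
```

Call:
servo_tool(series=[[[-0.002,0,0,0,0,-0.1],[-0.004,0,0,0,0,-0.1],[-0.006,0,0,0,0,-0.1],[-0.009,0,0,0,0,-0.1],[-0.012,0,0,0,0,-0.1],[-0.015,0,0,0,0,-0.1],[-0.018,0,0,0,0,-0.1],[-0.021,0,0,0,0,-0.1],[-0.023,0,0,0,0,-0.1],[-0.025,0,0,0,0,-0.1]]])

```text
time: 8.8
ee_pos: [0.5221, 0.18, 0.0604]
eef_rot: [[0.005, 1.0, 0.0], [1.0, -0.005, 0.001], [0.001, 0.0, -1.0]]
contact_force: [-0.8, 3.0, -2.1]
width: 0.0491
```

```bash
python3 go.py 522.3,155,60.2,-0.3;python3 - <<'E'
from h import *
p,d=grab('side','side5')
a=p[200:330,250:400,::-1]; cv2.imwrite('pics/side5z.png',cv2.resize(a,None,fx=4,fy=4,interpolation=cv2.INTER_CUBIC))
p,d=grab('top','top5')
a=p[120:240,205:295,::-1]; cv2.imwrite('pics/top5z.png',cv2.resize(a,None,fx=4,fy=4,interpolation=cv2.INTER_CUBIC))
E
```

```text
t 8.8 pos [522.1 180.   60.4] yaw_y -0.3 F [-0.8  3.  -2.1] w 49.1 q [15.2 28.3 95.4  0.1 56.2 15.4]
522.3,155,60.2,-0.3 -> [-0.025, 0.0004, 0.0002, 0.0057, -0.0694, -0.0015]
```

View pics/side5z.png

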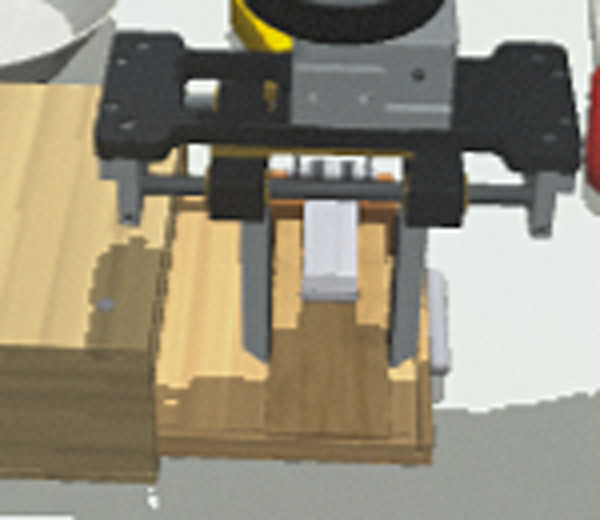

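Call:
servo_tool(series=[[[-0.003,0.0002,0,0,0,0],[-0.006,0.0002,0,0,0,0],[-0.009,0.0002,0,0,0,0],[-0.012,0.0002,0,0,0,0],[-0.015,0.0002,0,0,0,0],[-0.018,0.0002,0,0,0,0],[-0.02,0.0002,0,0,0,0],[-0.022,0.0002,0,0,0,0],[-0.023,0.0002,0,0,0,0],[-0.024,0.0002,0,0,0,0]]])

```text
time: 9.9
ee_pos: [0.5221, 0.1556, 0.0604]
eef_rot: [[0.005, 1.0, -0.0], [1.0, -0.005, 0.001], [0.001, -0.0, -1.0]]
contact_force: [-0.6, 3.3, -4.3]
width: 0.049
```

Call:
servo_tool(series=[[[-0.001,0,0,0,0,0],[-0.002,0,0,0,0,0],[-0.003,0,0,0,0,0],[-0.004,0,0,0,0,0],[-0.004,0,0,0,0,0]]])

```text
time: 10.4
ee_pos: [0.5221, 0.1515, 0.0603]
eef_rot: [[0.005, 1.0, -0.0], [1.0, -0.005, 0.001], [0.001, -0.0, -1.0]]
contact_force: [-0.9, 1.3, -4.0]
width: 0.0488
```

```bash
python3 go.py 522.3,146,60.2,-0.3
```

```text
t 10.4 pos [522.1 151.5  60.3] yaw_y -0.31 F [-0.9  1.3 -4. ] w 48.8 q [12.3 27.4 96.8  0.  55.7 12.6]
522.3,146,60.2,-0.3 -> [-0.0055, 0.0002, 0.0001, -0.0097, -0.0357, -0.0135]
```

Call:
servo_tool(series=[[[-0.001,0,0,0,0,0],[-0.002,0,0,0,0,0],[-0.003,0,0,0,0,0],[-0.003,0,0,0,0,0]]])

```text
time: 10.8
ee_pos: [0.5221, 0.1483, 0.0604]
eef_rot: [[0.006, 1.0, -0.0], [1.0, -0.006, 0.0], [0.0, -0.0, -1.0]]
contact_force: [-0.7, 0.9, -3.9]
width: 0.0487
```

Call:
servo_tool(series=[[[-0.001,0,0,0,0,0],[-0.002,0,0,0,0,0],[-0.002,0,0,0,0,0]]])

```text
time: 11.1
ee_pos: [0.5221, 0.1474, 0.0605]
eef_rot: [[0.006, 1.0, 0.0], [1.0, -0.006, 0.003], [0.003, 0.0, -1.0]]
contact_force: [-0.7, 11.8, -4.7]
width: 0.0488
```

```bash
python3 - <<'E'
from h import *
p,d=grab('side','side6')
a=p[200:330,250:400,::-1]; cv2.imwrite('pics/side6z.png',cv2.resize(a,None,fx=4,fy=4,interpolation=cv2.INTER_CUBIC))
E
python3 go.py
```

```text
t 11.15 pos [522.1 147.4  60.5] yaw_y -0.32 F [-0.4 11.5 -3.1] w 48.9 q [11.8 27.3 97.   0.2 55.6 12.1]
```

View pics/side6z.png

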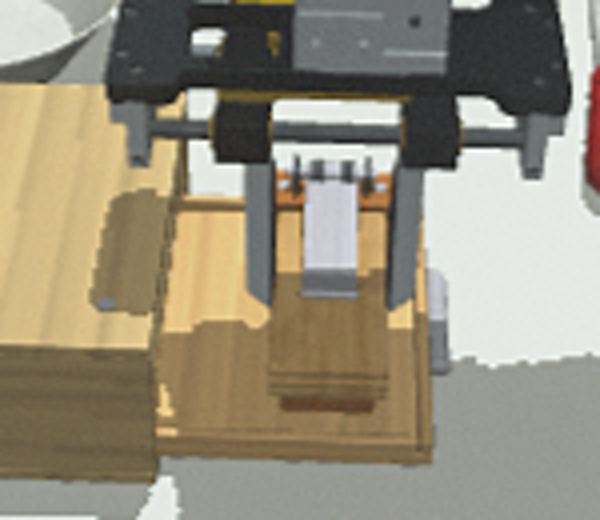

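Call:
servo_tool(series=[[[-0.0005,0,0.001,0,0,0],[-0.0005,0,0.0015,0,0,0],[-0.0005,0,0.0015,0,0,0]]])

```text
time: 11.45
ee_pos: [0.5223, 0.1475, 0.0595]
eef_rot: [[0.006, 1.0, 0.001], [1.0, -0.006, 0.004], [0.004, 0.001, -1.0]]
contact_force: [-0.8, 6.2, -0.3]
width: 0.049
```

Call:
servo_tool(series=[[[0,0,0,0,0,0],[0,0,0,0,0,0],[0,0,0,0,0,0],[0,0,0,0,0,0],[0,0,0,0,0,0],[0,0,0,0,0,0]]], jaw=0.36)

```text
time: 12.05
ee_pos: [0.5223, 0.1475, 0.0595]
eef_rot: [[0.006, 1.0, 0.001], [1.0, -0.006, 0.003], [0.003, 0.001, -1.0]]
contact_force: [-0.2, 0.7, -0.2]
width: 0.06
```

```bash
python3 go.py 522,147,150,-0.3
```

```text
t 12.05 pos [522.3 147.5  59.5] yaw_y -0.32 F [-0.2  0.7 -0.2] w 60.0 q [11.8 27.4 97.1  0.2 55.5 12. ]
522,147,150,-0.3 -> [-0.0001, -0.0002, -0.0905, 0.0591, -0.2002, -0.02]
```

Call:
servo_tool(series=[[[0,0,-0.005,0,0,0],[0,0,-0.02,0,0,0],[0,0,-0.05,0,0,0],[0,0,-0.09,0,0,0],[0,0,-0.09,0,0,0],[0,-0.04,-0.09,0,0,0],[0,-0.09,-0.09,0,0,0],[0,-0.13,-0.09,0,0,0],[0,-0.14,-0.09,0,0,0],[0,-0.14,-0.09,0,0,0]]])

```text
time: 13.05
ee_pos: [0.3817, 0.1481, 0.1497]
eef_rot: [[0.005, 1.0, 0.002], [1.0, -0.005, 0.004], [0.004, 0.002, -1.0]]
contact_force: [-0.2, 0.1, -0.8]
width: 0.0599
```

```bash
python3 go.py 420,138,27,-0.3; python3 - <<'E'
from h import *
from m import edges
p,d=grab('side','side7')
a=p[200:330,250:400,::-1]; cv2.imwrite('pics/side7z.png',cv2.resize(a,None,fx=4,fy=4,interpolation=cv2.INTER_CUBIC))
C=cloud('side',d);S=cv2.cvtColor(p,cv2.COLOR_RGB2HSV)[...,1]
X,Y,Z=C[...,0],C[...,1],C[...,2]
m=(abs(Z-.043)<.006)&(X>.44)&(X<.56)&(Y>.102)&(Y<.25)&(S>60)
edges('side',trim(m),.043,0);print(np.median(C[m],0),Z[m&(Y>.17)].mean())
for v in range(239,300,3): print(v,' '.join('%3d'%(1000*Z[v,u]) for u in range(316,352,3)))
print(proj('side',[.522,.1485+.022,.05]))
E
```

```text
t 13.05 pos [381.7 148.1 149.7] yaw_y -0.28 F [-0.2  0.1 -0.8] w 59.9 q [ 16.    3.9 113.6   0.2  62.3  16.2]
420,138,27,-0.3 -> [-0.0103, 0.0381, 0.1227, 0.1083, -0.2145, 0.0185]
side {'x-': (np.float64(498.2), np.float64(0.86)), 'x+': (np.float64(547.8), np.float64(-0.65)), 'y-': (np.float64(104.7), np.float64(0.65)), 'y+': (np.float64(198.5), np.float64(2.3))} ctr world [523.  151.6] size 49.6 93.8
[0.52367985 0.16641495 0.04323196] 0.04277839205527385
239   0   1   0   0   0   1   0   0   0   1   0   2
242   1  49  59  59  63  59  61  59  61  61   0   3
245   2  49  49  50  56  55  56  57  47  48  48   1
248   1  47  46  47  55  55  54  56  48  49  49   0
251  43  45  45  44  52  53  53  53  46  47  47  21
254  36  42  42  43  52  50  52  51  43  44  41  14
257  29  43  43  43  50  50  51  50  42  43  34  18
260  21  44  44  42  50  49  49  50  43  42  23  17
263  16  43  42  42  48  48  48  46  42  42  15  15
266  15  42  43  46  47  47  47  46  43  42  14  16
269  16  43  43  47  49  49  47  48  44  43  15  15
272  18  42  42  58  58  59  58  57  42  43  16  16
275  16  42  44  44  43  43  59  59  44  41  17  15
278  17  41  44  43  43  43  43  43  41  42  42  15
281  17  44  42  43  43  44  43  42  42  42  43  15
284  16  43  42  44  42  42  42  45  43  43  43  16
287  17  43  41  43  43  43  42  42  44  42  43  15
290  16  42  42  42  42  42  42  43  43  43  42  16
293  15  42  43  42  42  43 559  43  44  42  43  15
296  14  37  35  34  36  35  36  36  36  37  17  15
299  16  16  24  25  24  26  28  30  29  30  17  16
[332.22576945 279.91936355]
```

View pics/side7z.png

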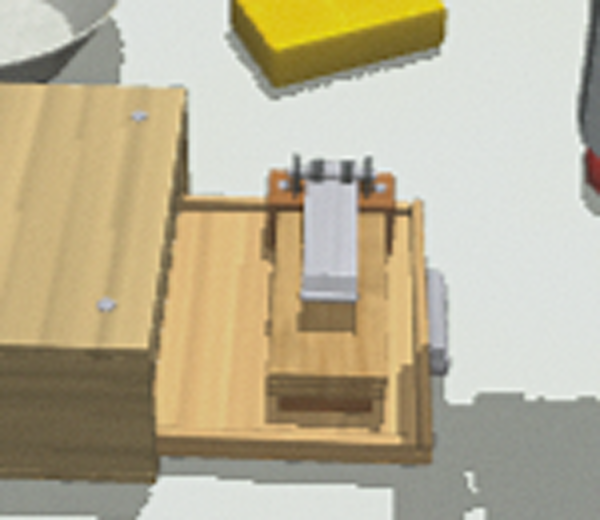

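Call:
servo_tool(series=[[[-0.01,0.02,0.03,0,-0.2,0],[-0.01,0.038,0.06,0,-0.2,0],[-0.01,0.038,0.09,0,-0.2,0],[-0.01,0.038,0.11,0,-0.2,0],[-0.01,0.038,0.12,0,-0.2,0],[-0.01,0.038,0.123,0,-0.2,0],[-0.01,0.038,0.123,0,-0.2,0],[-0.01,0.038,0.123,0,-0.2,0]]], jaw=1)

```text
time: 13.9
ee_pos: [0.4218, 0.1385, 0.0276]
eef_rot: [[0.005, 1.0, 0.004], [1.0, -0.005, 0.001], [0.001, 0.004, -1.0]]
contact_force: [0.8, 0.2, -0.6]
width: 0.0015
```

Call:
servo_tool(series=[[[0,0.005,0,0,0,0],[0,0.012,0,0,0,0],[0,0.02,0,0,0,0],[0,0.027,0,0,0,0],[0,0.033,0,0,0,0],[0,0.036,0,0,0,0],[0,0.039,0,0,0,0],[0,0.042,0,0,0,0],[0,0.045,0,0,0,0],[0,0.048,0,0,0,0]]])

```text
time: 14.9
ee_pos: [0.4698, 0.1382, 0.0276]
eef_rot: [[0.005, 1.0, 0.003], [1.0, -0.005, 0.0], [0.001, 0.003, -1.0]]
contact_force: [-1.6, -0.3, -0.6]
width: 0.0006
```

```bash
python3 go.py 570,137.5,27,-0.3; python3 - <<'E'
from h import *
p,d=grab('side','side8')
a=p[200:330,250:400,::-1]; cv2.imwrite('pics/side8z.png',cv2.resize(a,None,fx=4,fy=4,interpolation=cv2.INTER_CUBIC))
E
```

```text
t 14.9 pos [469.8 138.2  27.6] yaw_y -0.3 F [-1.6 -0.3 -0.6] w 0.6 q [ 12.1  24.9 106.5  -0.   48.4  12.4]
570,137.5,27,-0.3 -> [-0.0002, 0.1002, 0.001, 0.1852, -0.029, 0.0024]
```

View pics/side8z.png

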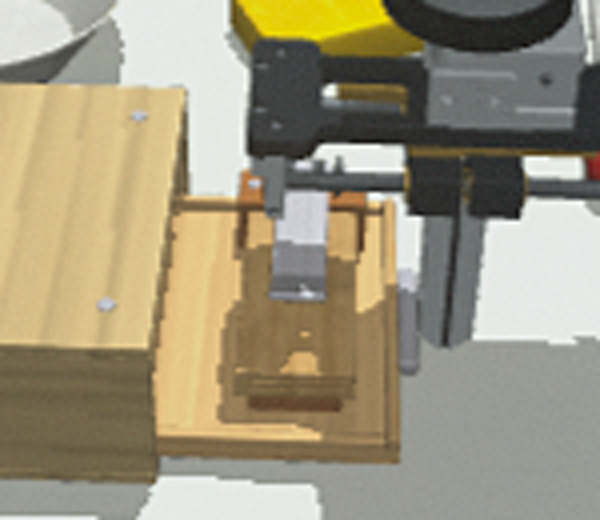

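Call:
servo_tool(series=[[[0,0.004,-0.002,0,0,0],[0,0.01,-0.002,0,0,0],[0,0.016,-0.002,0,0,0],[0,0.023,-0.002,0,0,0],[0,0.03,-0.002,0,0,0],[0,0.037,-0.002,0,0,0],[0,0.044,-0.002,0,0,0],[0,0.051,-0.002,0,0,0],[0,0.058,-0.002,0,0,0],[0,0.062,-0.002,0,0,0]]])

```text
time: 15.95
ee_pos: [0.5329, 0.1378, 0.03]
eef_rot: [[0.005, 1.0, 0.004], [1.0, -0.005, 0.001], [0.001, 0.004, -1.0]]
contact_force: [-2.8, -0.5, -1.1]
width: 0.0005
```

Call:
servo_tool(series=[[[0,0.005,0,0,0,0],[0,0.01,0,0,0,0],[0,0.015,0,0,0,0],[0,0.019,0,0,0,0],[0,0.023,0,0,0,0],[0,0.026,0,0,0,0],[0,0.029,0,0,0,0],[0,0.031,0,0,0,0]]])

```text
time: 16.75
ee_pos: [0.5641, 0.1377, 0.0301]
eef_rot: [[0.005, 1.0, 0.004], [1.0, -0.005, 0.001], [0.001, 0.004, -1.0]]
contact_force: [-1.9, -0.7, -1.9]
width: 0.0004
```

```bash
python3 go.py 575,137.5,29,-0.3; python3 - <<'E'
from h import *
p,d=grab('side','side9')
a=p[200:330,220:370,::-1]; cv2.imwrite('pics/side9z.png',cv2.resize(a,None,fx=4,fy=4,interpolation=cv2.INTER_CUBIC))
E
```

```text
t 16.75 pos [564.1 137.7  30.1] yaw_y -0.31 F [-1.9 -0.7 -1.9] w 0.4 q [10.1 33.9 91.3 -0.  54.5 10.4]
575,137.5,29,-0.3 -> [-0.0001, 0.0108, 0.0011, 0.2367, -0.0392, -0.011]
```

View pics/side9z.png

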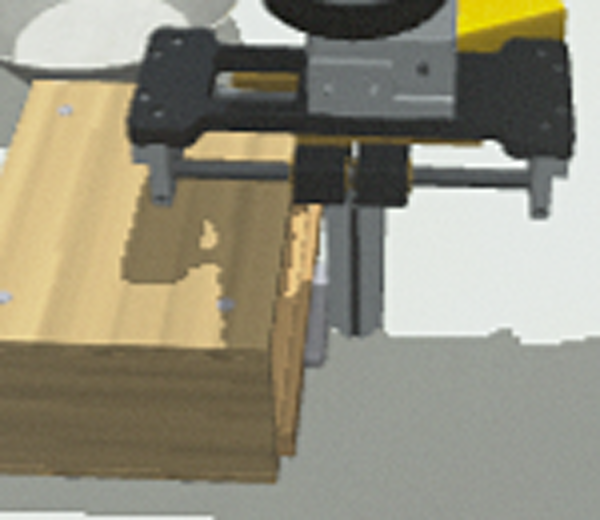

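Call:
servo_tool(series=[[[0,0.0015,0,0,0,0],[0,0.003,0,0,0,0],[0,0.0045,0,0,0,0],[0,0.006,0,0,0,0]]])

```text
time: 17.2
ee_pos: [0.5705, 0.1377, 0.0302]
eef_rot: [[0.005, 1.0, 0.004], [1.0, -0.005, 0.001], [0.001, 0.004, -1.0]]
contact_force: [-2.6, -0.2, -0.0]
width: 0.0006
```

Call:
servo_tool(series=[[[0,0.001,0,0,0,0],[0,0.002,0,0,0,0],[0,0.002,0,0,0,0]]])

```text
time: 17.5
ee_pos: [0.5715, 0.1377, 0.03]
eef_rot: [[0.005, 1.0, 0.002], [1.0, -0.005, 0.001], [0.001, 0.002, -1.0]]
contact_force: [-9.4, -0.1, 4.0]
width: 0.0003
```

Call:
servo_tool(series=[[[0,0.001,0,0,0,0],[0,0.0015,0,0,0,0]]])

```text
time: 17.7
ee_pos: [0.5717, 0.1377, 0.0299]
eef_rot: [[0.005, 1.0, -0.002], [1.0, -0.005, 0.0], [0.0, -0.002, -1.0]]
contact_force: [-16.6, -0.2, 7.7]
width: 0.001
```

Call:
servo_tool(series=[[[0,-0.005,0,0,0,0],[0,-0.03,0,0,0,0],[0,-0.07,0,0,0,0],[0,-0.12,0,0,0,0],[0,-0.15,-0.03,0,0,0],[0,-0.17,-0.08,0,0,0],[0,-0.18,-0.12,0,0,0],[0,-0.2,-0.15,0,0,0],[0,-0.2,-0.15,0,0,0]]])

```text
time: 18.6
ee_pos: [0.3724, 0.1392, 0.1843]
eef_rot: [[0.005, 1.0, 0.006], [1.0, -0.005, 0.002], [0.002, 0.006, -1.0]]
contact_force: [0.3, 1.3, -0.6]
width: 0.0008
```

```bash
python3 - <<'E'
from h import *
p,d=grab('side','side10')
a=p[200:330,200:350,::-1]; cv2.imwrite('pics/side10z.png',cv2.resize(a,None,fx=4,fy=4,interpolation=cv2.INTER_CUBIC))
p,d=grab('top','top10')
a=p[120:260,205:445,::-1]; cv2.imwrite('pics/top10z.png',cv2.resize(a,None,fx=3.3,fy=3.3,interpolation=cv2.INTER_CUBIC))
C=cloud('side',np.load('pics/side10_d.npy'))
for v in range(225,320,8): print(v,[ (int(1000*C[v,u,0]),int(1000*C[v,u,2])) for u in range(286,312,2)])
E
python3 go.py
```

```text
225 [(610, 80), (606, 83), (602, 83), (598, 82), (594, 83), (592, 75), (597, 1), (593, 0), (588, 1), (584, 0), (580, 1), (575, 0), (571, 0)]
233 [(607, 80), (604, 82), (600, 81), (596, 83), (593, 81), (592, 58), (595, 0), (591, 0), (587, 0), (582, 0), (578, 0), (574, 0), (569, 0)]
241 [(605, 82), (601, 83), (598, 83), (594, 82), (597, 37), (593, 38), (593, 0), (589, 1), (585, 0), (581, -1), (576, 0), (572, 1), (568, 0)]
249 [(603, 81), (599, 81), (596, 81), (593, 81), (596, 23), (593, 22), (591, 1), (587, 0), (583, 0), (579, 0), (575, 0), (571, 0), (567, 0)]
257 [(601, 81), (597, 82), (594, 82), (599, 16), (594, 25), (592, 8), (589, 0), (585, 0), (581, 0), (578, -1), (573, 1), (569, 0), (565, 0)]
265 [(599, 84), (596, 82), (593, 80), (596, 25), (593, 22), (591, 0), (588, 0), (584, 0), (580, 2), (576, 1), (572, 0), (568, 0), (564, -1)]
273 [(597, 82), (594, 82), (598, 23), (594, 26), (591, 20), (587, 21), (584, 19), (582, -1), (578, 0), (575, 0), (571, 0), (567, 1), (563, 0)]
281 [(595, 82), (601, 16), (596, 26), (593, 21), (589, 21), (586, 23), (584, 0), (581, 0), (577, 0), (573, -1), (569, 0), (566, 0), (562, 2)]
289 [(594, 77), (598, 22), (594, 25), (592, 18), (588, 19), (585, 17), (583, 0), (579, 0), (576, 0), (572, 1), (568, 0), (565, 0), (561, 0)]
297 [(595, 59), (596, 25), (593, 21), (592, 1), (588, 0), (585, 0), (581, 0), (578, 1), (574, 0), (571, 1), (567, 0), (563, 1), (560, 1)]
305 [(596, 39), (593, 35), (593, 4), (590, 0), (587, 0), (583, 0), (580, 0), (576, 1), (573, 0), (569, 0), (566, 1), (562, 0), (559, 0)]
313 [(597, 20), (593, 20), (592, 1), (589, 0), (585, 1), (582, 0), (579, 0), (575, 0), (572, 0), (568, 0), (565, 0), (562, 0), (558, 0)]
t 18.7 pos [372.4 138.8 180.7] yaw_y -0.29 F [0.3 0.  0.1] w 0.6 q [ 15.1  -0.  113.1   0.   66.9  15.4]
```

View pics/side10z.png

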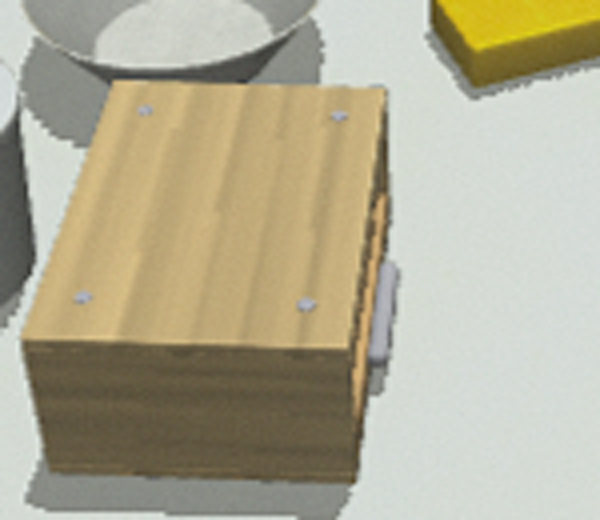

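View pics/top10z.png

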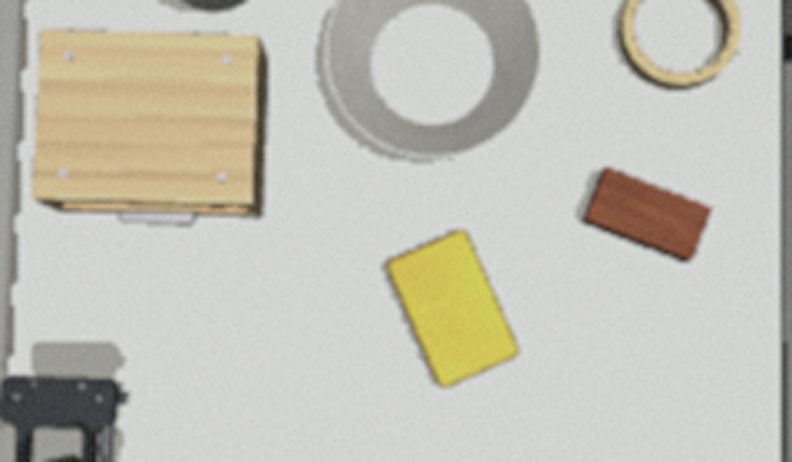

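```bash
python3 -c "
from cell import sign_off
print(sign_off())"
```

```text
the job is handed in; nothing more can be done
None
```

The blank is on the pile under the sprung arm and the tray is shut; I handed the job in at about 18.7 s with the robot clear of everything. `sign_off()` gives no verdict, so the result below rests on my own checks.

**How it went:** I gripped the blank across its 50 mm width and slid it in level, about 1.5 mm above the pile. The arm lifted by itself at about 3 N. The blank met the end stop at about 12 N. I lowered it, let go, lifted away, and pushed the finger pull with closed fingers until the tray hit its hard stop at about 17 N.

**Checks with the blank released and the tray still open:**
- **Height:** its top was 43 mm above the bench, which is right for three blanks.
- **Across the pile:** its centre was within about 0.5 mm of the pile's position.
- **Along the pile:** its open end was within about 1 mm of the pile's own end, with the arm resting on it.

**Checks after shutting:**
- **Tray:** the front plate is level with the rack rims, both at x of about 593 mm. The pull stands about 9 mm out.
- **Other things:** the offcut and roll of tape look unmoved in the top view. I did not measure the screwdriver again, but nothing came near it.

**What disagreed or could not be checked:**
- The two cameras differed by 2–3 mm in x at the rack. I trusted the side camera because it matched the held blank against the robot's own position.
- Single-edge angle fits on the placed blank scattered between -0.7 and 2.3 degrees. That is within the 7 degrees allowed.
- The blank could not be seen once the tray was shut.

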